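# Take the push-fit stop end off a lab outlet

## Robot

A 6-joint arm with a two-finger parallel gripper is mounted at the origin on the work surface. World frame = base frame: x ahead of the robot, y to its left, z up, the work surface at z = 0. Lengths are in m, angles in degrees, forces in N, time in s.
With the tool pointing down it reaches from about 0.35 to 0.85 m from the base axis. Payload 8.1 kg.
Tool frame: the origin (TCP) lies midway between the tips of the shut fingers; the grasp point (between the pads) lies manip.pinch_z behind it (manip.pinch_z is the distance from the TCP to the grasp point, in m); x points along the fingers, y is the direction in which the jaws open and shut, and the axes are right-handed (so a half turn about x gives the same grasp; the last joint's range is limited). The gripper opens to 85 mm and grips with 20 to 120 N. Pads are 22 mm wide; open, the fingers measure 114 mm over their backs; the gripper's body (76 mm by 85 mm) begins 54 mm behind the grasp point. The pads swing forward as they close: fully open they stand 13 mm farther back than shut.
Start: joints at [-73.476, 7.471, 85.268, -0, 87.261, -4.893], TCP at [0.219, -0.559, 0.231] pointing down, gripper open.
Joint ranges: [-169.43, 169.43], [-51.17, 129.36], [1.28, 143.12], [-76.62, 256.62], [0, 156.53], [-152.29, 152.29]. Speed limits (degrees/s): [136.94, 136.94, 159.86, 180, 180, 180].

## Interface

Orientations are given as a 3x3 rotation matrix whose columns are the frame's x, y, z axes.
In Python, from bench import manip gives the robot as it stands.
- The arm moves only by the tool move_arm, never from a script. Its argument "targets" is a list of rows, each a list of 4 numbers: the shift along the tool's x, y, z in mm, then the turn about the tool's x in degrees. A call has 1 to 12 rows; each row shifts and turns the commanded pose from where the row before left it, along the tool's axes as they then stand; what a row does not reach is not made up. A row lasts 1/10 s, in which the tool goes at most 50 mm and 8.59 degrees, less where a joint would pass 70% of its speed; a pose out of reach is approached as far as the arm can. A call is refused whole if a number of a shift passes 50 or a number of a turn 8.59, either way. A call with a gripper value outside its range is refused whole. "jaw" is the opening, from 0 (shut) to 1 (fully open), set as the call begins (left out, the last holds). The fingers move at their own pace and stop on an object; "grip_force" is the grip in N (left out, the last holds). Time passes only in rows, so rows that do not move let the fingers close. It gives the time, the measured TCP pose, the force and the opening at its end, in the units of the state.
- manip.get_state(): the state, without advancing time (a new reading comes with each control period).
- manip.capture(name): name is "side" or "top"; returns a dict with "pixels" (480x640x3 uint8, blue, green, red), "intrinsics" (3x3 intrinsics, pixels), "R" (3x3) and "t" (3): a world point X has camera coordinates R X + t. Camera axes: x right, y down, z forward; pixel columns grow to the right and rows downward; lengths in m; the calibration is good to about 2 mm. A picture is of the moment at which its call begins. There is no depth.
- manip.finish_job(): hands the job in, once; it reports no verdict.
The state is a dict: "clock": time; "q": joint angles; "joint_vel": joint speeds; "joint_efforts": joint torques, N m; "ee_pos": TCP position; "ee_rot": TCP orientation; "ft_force": force on the tool from outside, world axes, zero at the start; "moment": the same for the moment, N m; "finger_gap": finger opening in m.
Only numpy, scipy, OpenCV 4.12 (cv2) and the standard library are available. Lean on these libraries where they do the work, as an engineer would, in place of code of your own. Each camera call takes 0.05 s, during which the arm holds its last target.

## Task

The outlet of the white bench turret is needed for the practical: ease the grey push-fit stop end a touch further onto its steel stem so that the teeth let go, pinch it lengthwise so that its black release ring goes fully in, and keeping the ring in draw the stop end straight off the stem and lay it down in the free part of the white tray. Be gentle: pinch with less than 20 N, never pull or lever with more than 10 N, do not drop the stop end, and leave the other things where they are.

Things in the scene. Friction and masses are not known exactly. Their poses are not given: they have to be found in the camera images.
- stop_end: Grey plastic push-fit stop end (blanking cap) on the turret's steel stem: ribbed round body 32 mm across, about 100 g in all, 54 mm long with its ring out, 50 mm with it in. Origin on the bore axis, halfway along the 54 mm; own +x runs from the open mouth to the closed flat end, the way it is drawn off. Bore clearance on the stem 0.5 mm all round. It can be laid down on its side.
- ring (a joint): Travel (m) of the black release ring (collet) at the mouth: 0 sprung out, 0.004 fully in. Its spring needs 6 N to start, 9 N fully in. Until it is about fully in, its teeth hold the stem. As long as the stop end stands pulled outwards the teeth are hooked and the ring jams after 0.6 mm; eased 2 mm on towards the turret first, with a light pinch (a hard one binds them), they unhook and the ring goes in. Let up early, they catch again up to 15 mm along.
- ring_face (a point): Centre of the ring's outer flat face (towards the turret), on the bore axis, 27 mm from the stop end's origin while out. The ring is a flange 32 mm across, 4 mm thick, round the 14 mm stem: 9 mm of it stands proud of the stem all round, so a fingertip just above the stem can push on it.
- closed_end (a point): Centre of the stop end's closed flat end (flat disc 27 mm across), on the bore axis, 27 mm from its origin.
- turret: White bench turret (lab service outlet), fixed, 56 mm wide, with a knob on top to 148 mm height. Origin under its centre on the bench, z up. Its level steel outlet stem, 14 mm in diameter, points along its own -y at 100 mm height, into the stop end, whose centre is 121 mm from the turret's axis. A hose nozzle points along +y, to 77 mm.
- stem_root (a point): Point on the stem's axis where the bare stem leaves its lock nut (24 mm across), 38 mm from the turret's axis, 56 mm from the ring face.
- stem_tip (a point): Centre of the stem's free end, 135 mm from the turret's axis, at the start hidden in the stop end at x = +14 mm of its frame; 42 mm of drawing clears it. A sprung valve pin in it pushes the stop end outwards with 7 N (gone after 4 mm of drawing), so its teeth stand hooked; the seal drags 3 N more. Easing the stop end on takes 10 to 14 N; after 3 mm it meets the stem's end.
- tray: White plastic tray, fixed, 160 mm (own x) by 230 mm (own y) outside, walls 28 mm high and 4 mm thick, floor 4 mm thick. Origin under its centre on the bench. Its own -y third holds a hose tail and an elbow; the rest is free.
- hose_tail: Bystander, leave alone: brass hose tail standing in the tray, 48 mm tall, foot 24 mm wide. Origin under its centre.
- elbow: Bystander, leave alone: grey push-fit elbow lying in the tray, two 26 mm wide arms 40 mm long, 26 mm tall. Origin under its centre.
- flask: Bystander, leave alone: conical glass flask, 85 mm wide, 118 mm tall. Origin under its centre.
- beaker: Bystander, leave alone: glass beaker, 68 mm wide, 88 mm tall. Origin under its centre.
- dish: Bystander, leave alone: closed flat clear plastic dish, 96 mm wide, 17 mm tall. Origin under its centre.
- spanner: Bystander, leave alone: flat steel spanner, 160 mm long, its length along its x. Origin under its centre.
- wash_bottle: Bystander, leave alone: white plastic bottle, 62 mm wide, 150 mm tall. Origin under its centre.
- tin: Bystander, leave alone: open brass-coloured tin, 90 mm wide, 50 mm tall. Origin under its centre.
Mind the look-alikes: they are no part of the job. Leave any blue, pink or turquoise look-alike of the stop_end alone.

How it is judged:
By the outcome, as a careful person would: the job done as asked, in the order asked, and still so for the second after the job is handed in, with the robot touching nothing.
It also fails if it takes over 51 s, if anything falls off the work surface, if the arm or the gripper's body presses on something with over 40 N, if the wrist force passes 120 N, or if a joint passes its speed limit or range.

## Working session

There is one attempt and no reset: what is moved stays moved. The work goes in short steps, Python scripts to look and compute and a tool call to move; the robot and the scene stay as the last step left them, time stands still between calls to the robot, and variables do not carry over. Pictures are saved under pics/ and viewed, and the job is handed in when it is done.

Besides the shell and the picture viewer there is one more tool, called by a JSON object that holds its "fn" and its "kwargs". move_arm: Moves the arm, as the interface text tells. Its arguments: {"type":"object","properties":{"targets":{"type":"array"},"jaw":{"type":"number"},"grip_force":{"type":"number"}},"required":["targets"]}

```bash
ls; mkdir -p pics; python3 - <<'E'
from bench import manip
import cv2,numpy as np
print(manip.pinch_z, manip.get_state())
for n in("side","top"):
    c=manip.capture(n); cv2.imwrite(f"pics/{n}0.png",c["pixels"]); np.savez(f"{n}0.npz",**c)
    print(n,c["intrinsics"],c["R"],c["t"])
E
```

```text
pics
0.0187 {'clock': 0.0, 'q': array([-7.34768958e+01,  7.51633623e+00,  8.53299506e+01, -5.24532420e-05,
        8.72603299e+01, -4.89205001e+00]), 'joint_vel': array([-0.05252078,  0.0443974 , -0.03722206,  0.02155284,  0.05650148,
        0.11806071]), 'joint_efforts': array([-9.22652835e-04, -5.69401968e+01, -5.00547087e+01, -3.46228480e-04,
        1.48661417e-02, -2.69019188e-05]), 'ee_pos': array([ 0.21894763, -0.55803607,  0.23022518]), 'ee_rot': array([[-5.30094912e-04,  3.65122577e-01, -9.30959303e-01],
       [ 1.78370879e-03, -9.30957607e-01, -3.65122927e-01],
       [-9.99998269e-01, -1.85411010e-03, -1.57776460e-04]]), 'ft_force': array([-0.92797255,  1.89536799, -0.48881754]), 'moment': array([-0.01640752, -0.00242609,  0.02809522]), 'finger_gap': 0.08530884680714355}
side [[560.53276013   0.         311.88501065]
 [  0.         560.53276013 238.26376057]
 [  0.           0.           1.        ]] [[-0.74428228 -0.66773017 -0.01342803]
 [-0.47225315  0.54039893 -0.69638061]
 [ 0.47225083 -0.51196232 -0.71754703]] [0.4138345  0.30448521 1.17804488]
top [[490.75825595   0.         316.65651269]
 [  0.         490.75825595 240.30800501]
 [  0.           0.           1.        ]] [[ 1.40150761e-02 -9.99901692e-01  4.28950452e-04]
 [-9.85327217e-01 -1.38837697e-02 -1.70110306e-01]
 [ 1.70099538e-01  1.96145233e-03 -9.85424934e-01]] [0.01033684 0.5264403  1.07887194]
```

View pics/side0.png

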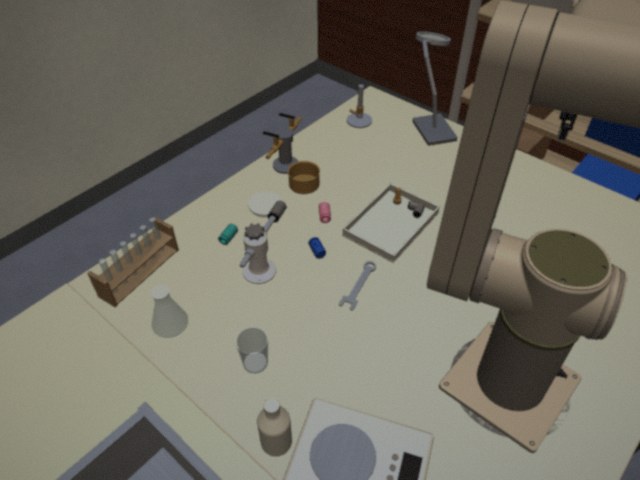

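View pics/top0.png

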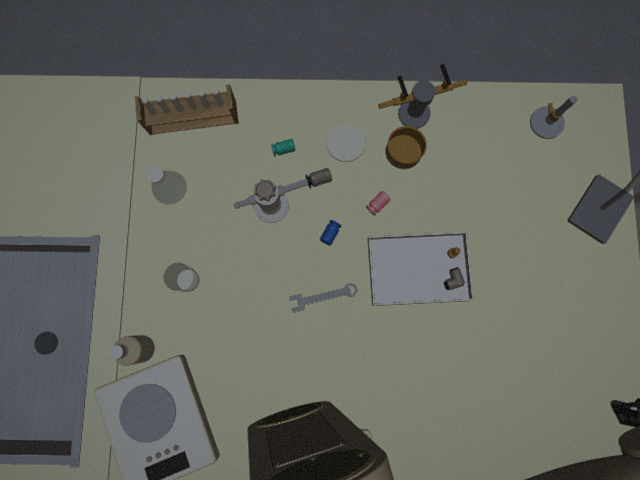

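Candidates for the stop end (top px / side px): grey on stem (319,177)/(277,211); teal (283,147)/(228,234); pink (378,203)/(325,212); blue (330,232)/(317,247); the grey elbow (454,279)/(416,208). I choose the grey one on the turret's stem and check it in a close crop.

```bash
python3 - <<'E'
import cv2,numpy as np
t=cv2.imread("pics/top0.png");s=cv2.imread("pics/side0.png")
a=cv2.resize(t[150:230,225:345],None,fx=6,fy=6,interpolation=cv2.INTER_CUBIC)
b=cv2.resize(s[185:285,225:325],None,fx=6,fy=6,interpolation=cv2.INTER_CUBIC)
cv2.imwrite("pics/ct.png",np.clip(a*1.5,0,255));cv2.imwrite("pics/cs.png",np.clip(b*1.5,0,255))
E
```

```text
[ WARN:0@0.069] global loadsave.cpp:1063 imwrite_ Unsupported depth image for selected encoder is fallbacked to CV_8U.
```

View pics/ct.png

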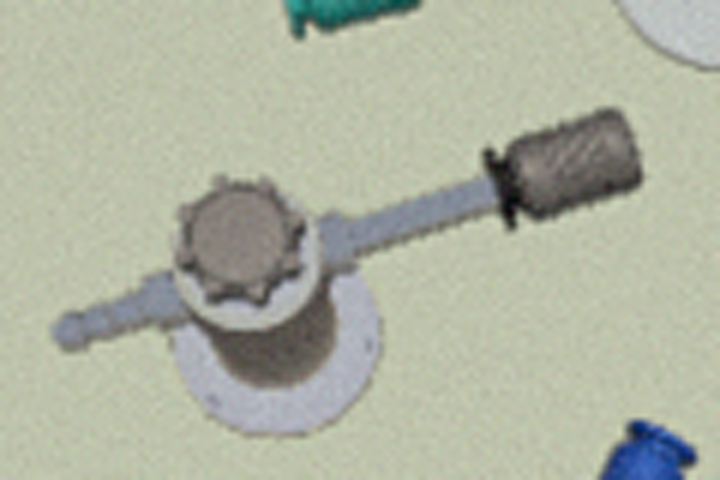

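View pics/cs.png

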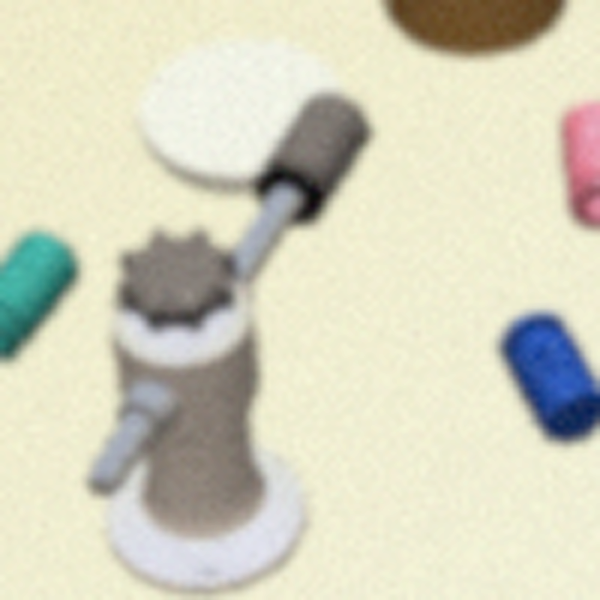

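```bash
cat > h.py <<'E'
import cv2,numpy as np
def load(n): 
    d=np.load(n); return {k:d[k] for k in d}
def ray(c,uv):
    uv=np.atleast_2d(uv).astype(float)
    d=np.c_[uv,np.ones(len(uv))]@np.linalg.inv(c["intrinsics"]).T@c["R"]
    return -c["R"].T@c["t"], d/np.linalg.norm(d,axis=1,keepdims=True)
def onz(c,uv,z):
    C,d=ray(c,uv); return C+d*((z-C[2])/d[:,2])[:,None]
def proj(c,X):
    p=(np.atleast_2d(X)@c["R"].T+c["t"])@c["intrinsics"].T; return p[:,:2]/p[:,2:]
E
python3 - <<'E'
from h import *
for n,(r0,r1,c0,c1) in(("top",(150,230,225,345)),("side",(185,285,225,325))):
    c=load(n+"0.npz"); print(n,"cam",-c["R"].T@c["t"])
    im=cv2.GaussianBlur(c["pixels"],(3,3),0); lab=cv2.cvtColor(im,cv2.COLOR_BGR2LAB)[r0:r1,c0:c1]
    print("bg",np.median(lab.reshape(-1,3),0))
    L,b=lab[...,0].astype(int),lab[...,2].astype(int)
    out=np.zeros(L.shape+(3,),np.uint8); m=b<133
    out[m]=(255,200,0); out[L<115]=(0,0,255); out[L<60]=(0,255,255)
    cv2.imwrite(f"pics/m_{n}.png",cv2.resize(out,None,fx=6,fy=6,interpolation=0))
E
```

```text
top cam [0.33505547 0.01552864 1.1526958 ]
bg [136. 124. 136.]
side cam [-0.1045289   0.71490088  1.06289718]
bg [165. 125. 138.]
```

View pics/m_top.png

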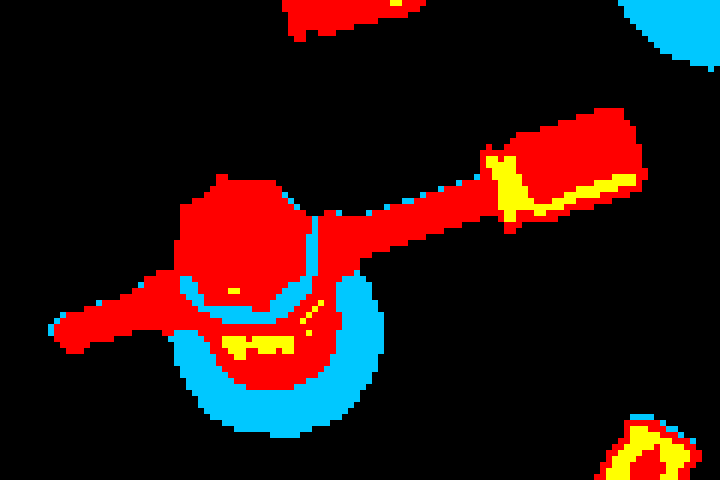

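View pics/m_side.png

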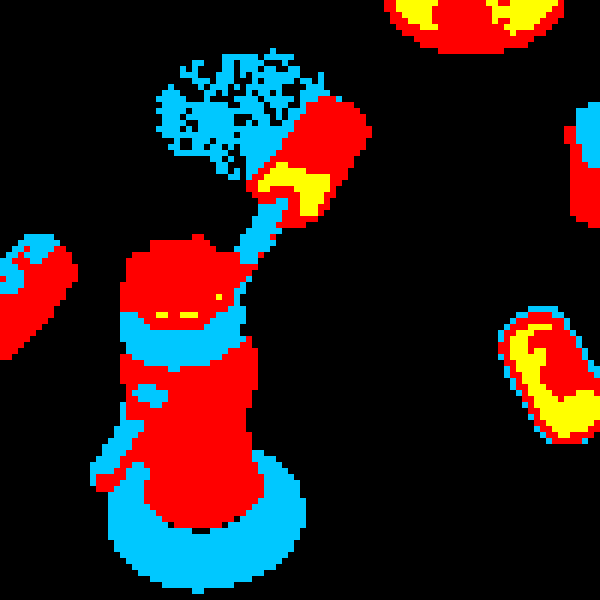

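```bash
cat > loc.py <<'E'
from h import *
def axis(c,cols,z=0.1,thr=None):
    pass
E
python3 - <<'E'
from h import *
c=load("top0.npz")
g=cv2.cvtColor(cv2.GaussianBlur(c["pixels"],(3,3),0),cv2.COLOR_BGR2LAB)
L=g[...,0].astype(float)
def edges(col,r0,r1):   # subpixel edge rows across a bright->dark->bright profile
    p=L[r0:r1,col]; lo=p.min(); hi=np.median(L[200:225,345:365]); 
    t=120; k=np.where(p<t)[0]; a,b=k[0],k[-1]
    ea=a-1+(p[a-1]-t)/(p[a-1]-p[a]); eb=b+(t-p[b])/(p[b+1]-p[b])
    return r0+ea,r0+eb
S=[];B=[]
for col in range(287,305): e=edges(col,int(188-(col-287)*.36)-7,int(188-(col-287)*.36)+9); S.append((col,sum(e)/2,e[1]-e[0]))
for col in range(312,328): e=edges(col,163,192); B.append((col,sum(e)/2,e[1]-e[0]))
S=np.array(S);B=np.array(B);print(S.round(2).tolist());print(B.round(2).tolist())
for P in(S,B,np.r_[S,B]):
    X=onz(c,P[:,:2],0.1); vx,vy,x0,y0=cv2.fitLine(X[:,:2].astype(np.float32),cv2.DIST_HUBER,0,1e-4,1e-4).ravel()
    print("dir",np.degrees(np.arctan2(vy,vx)),vx,vy,"pt",x0,y0)
# ends along axis: profile along fitted line
X=onz(c,np.r_[S,B][:,:2],0.1); vx,vy,x0,y0=cv2.fitLine(X[:,:2].astype(np.float32),cv2.DIST_HUBER,0,1e-4,1e-4).ravel()
if vy>0: vx,vy=-vx,-vy
n=np.array([-vy,vx])
s=np.arange(-.06,.08,.001)
for off in(-.006,0,.006,-.011,.011):
    W=np.c_[x0+s*vx+off*n[0],y0+s*vy+off*n[1],np.full(len(s),.1)]
    uv=proj(c,W).astype(np.float32); v=cv2.remap(L.astype(np.float32),uv[None,:,0],uv[None,:,1],1).ravel()
    print(off,[(round(1000*a),int(b)) for a,b in zip(s,v)][::2])
E
```

```text
[[287.0, 188.28, 7.35], [288.0, 187.97, 7.28], [289.0, 187.67, 7.51], [290.0, 187.3, 7.4], [291.0, 186.93, 7.32], [292.0, 186.59, 7.61], [293.0, 186.31, 7.28], [294.0, 185.96, 7.21], [295.0, 185.63, 7.55], [296.0, 185.3, 7.4], [297.0, 184.99, 7.37], [298.0, 184.65, 7.74], [299.0, 184.3, 7.53], [300.0, 183.94, 7.45], [301.0, 183.62, 7.65], [302.0, 183.29, 7.33], [303.0, 182.97, 7.23], [304.0, 182.55, 7.7]]
[[312.0, 178.87, 15.16], [313.0, 178.94, 15.68], [314.0, 178.89, 16.22], [315.0, 178.66, 16.57], [316.0, 178.48, 16.54], [317.0, 178.2, 16.67], [318.0, 177.68, 16.58], [319.0, 177.41, 16.3], [320.0, 177.14, 16.21], [321.0, 176.67, 16.28], [322.0, 176.4, 16.35], [323.0, 176.13, 16.61], [324.0, 175.61, 16.66], [325.0, 175.35, 16.64], [326.0, 175.15, 16.4], [327.0, 174.98, 15.83]]
dir -70.083786 0.34064552 -0.9401918 pt 0.6393876 0.06696324
dir -71.378494 0.31931502 -0.94764864 pt 0.65936214 0.013287646
dir -69.74492 0.34620014 -0.93816066 pt 0.64818203 0.04330905
-0.006 [(-60, 93), (-58, 94), (-56, 95), (-54, 97), (-52, 99), (-50, 101), (-48, 102), (-46, 101), (-44, 102), (-42, 100), 
[... 3001 characters left out ...]
50, 129), (-48, 134), (-46, 135), (-44, 133), (-42, 133), (-40, 135), (-38, 134), (-36, 133), (-34, 134), (-32, 134), (-30, 133), (-28, 134), (-26, 135), (-24, 135), (-22, 134), (-20, 135), (-18, 135), (-16, 134), (-14, 134), (-12, 135), (-10, 134), (-8, 134), (-6, 135), (-4, 136), (-2, 133), (0, 119), (2, 90), (4, 54), (6, 45), (8, 54), (10, 60), (12, 61), (14, 63), (16, 68), (18, 73), (20, 74), (22, 74), (24, 73), (26, 72), (28, 72), (30, 74), (32, 76), (34, 75), (36, 75), (38, 75), (40, 75), (42, 73), (44, 74), (46, 76), (48, 76), (50, 73), (52, 71), (54, 74), (56, 85), (58, 110), (60, 130), (62, 138), (64, 138), (66, 137), (68, 137), (70, 137), (72, 136), (74, 136), (76, 136), (78, 137)]
```

```bash
python3 - <<'E'
from h import *
c=load("top0.npz"); s=load("side0.npz")
# knob: mask in top crop
g=cv2.GaussianBlur(c["pixels"],(3,3),0); lab=cv2.cvtColor(g,cv2.COLOR_BGR2LAB)
k=lab[176:203,252:280]; L=k[...,0]
m=((L<100)).astype(np.uint8)
# knob blob: keep circle around
cn,_=cv2.findContours(m,cv2.RETR_EXTERNAL,cv2.CHAIN_APPROX_NONE)
print([cv2.contourArea(x) for x in cn])
# base disc of turret (z~0.00x?) visible lower ellipse; knob ctr by manual crop centre
for uv in((265,190),(265.3,189.8)): print("knob",onz(c,[uv],0.146))
S=np.array([0.6584,0.0156,.1]); 
for ang in(-69.5,-70.2,-71):
    d=np.array([np.cos(np.radians(ang)),np.sin(np.radians(ang)),0])
    pts=np.array([S-d*.121+[0,0,.048],S-d*.083,S-d*.027,S,S+d*.027])
    print(ang,(S-d*.121).round(4),"top",proj(c,pts).round(1).tolist(),"side",proj(s,pts).round(1).tolist())
# side image: epipolar/ body min area rect
gs=cv2.cvtColor(cv2.GaussianBlur(s["pixels"],(3,3),0),cv2.COLOR_BGR2LAB)
L=gs[185:285,225:325,0]; m=(L<120).astype(np.uint8); m[38:,:]=0; m[:,:41]=0;m[:14]=0
cn,_=cv2.findContours(m,cv2.RETR_EXTERNAL,cv2.CHAIN_APPROX_NONE)
q=max(cn,key=cv2.contourArea)+np.array([225,185]); print("side body rect",cv2.minAreaRect(q),cv2.boxPoints(cv2.minAreaRect(q)))
# tray in top by mask
lab=cv2.cvtColor(cv2.GaussianBlur(c["pixels"],(3,3),0),cv2.COLOR_BGR2LAB)
m=(lab[...,2]<131).astype(np.uint8); m[:225]=0;m[315:]=0;m[:,:362]=0;m[:,480:]=0
m=cv2.morphologyEx(m,cv2.MORPH_CLOSE,np.ones((5,5)))
cn,_=cv2.findContours(m,cv2.RETR_EXTERNAL,cv2.CHAIN_APPROX_NONE); q=max(cn,key=cv2.contourArea)
r=cv2.minAreaRect(q); bp=cv2.boxPoints(r); print("tray",r,bp); print(onz(c,bp,.028).round(3)); print("ctr",onz(c,[r[0]],.028))
print("elbow,tail",onz(c,[[454,279],[453,253],[444,285]],.02).round(3).tolist())
E
```

```text
[3.0, 0.0, 16.5, 0.0, 305.5]
knob [[0.61545569 0.12850042 0.146     ]]
knob [[0.61590238 0.12787873 0.146     ]]
-69.5 [0.616  0.1289 0.1   ] top [[264.7, 189.5], [283.2, 189.8], [307.0, 181.6], [318.5, 177.6], [329.9, 173.7]] side [[254.5, 229.7], [263.0, 233.3], [272.5, 218.3], [276.9, 211.4], [281.2, 204.6]]
-70.2 [0.6174 0.1294 0.1   ] top [[264.5, 188.8], [283.1, 189.4], [307.0, 181.4], [318.5, 177.6], [329.9, 173.8]] side [[253.9, 229.5], [262.6, 233.2], [272.4, 218.3], [276.9, 211.4], [281.3, 204.6]]
-71 [0.619 0.13  0.1  ] top [[264.2, 188.1], [282.9, 188.9], [306.9, 181.3], [318.5, 177.6], [330.0, 174.0]] side [[253.3, 229.3], [262.2, 233.1], [272.2, 218.2], [276.9, 211.4], [281.4, 204.6]]
side body rect ((276.3399963378906, 211.8800048828125), (12.800002098083496, 23.800004959106445), 36.869895935058594) [[264.08    217.56001]
 [278.36002 198.52   ]
 [288.6     206.2    ]
 [274.31998 225.24   ]]
tray ((420.0046691894531, 268.09295654296875), (68.67400360107422, 101.32673645019531), 87.08915710449219) [[367.66296 236.37305]
 [468.85895 231.22748]
 [472.34637 299.81287]
 [371.1504  304.95844]]
[[ 0.54  -0.101  0.028]
 [ 0.556 -0.337  0.028]
 [ 0.397 -0.339  0.028]
 [ 0.382 -0.108  0.028]]
ctr [[ 0.46761059 -0.22116597  0.028     ]]
elbow,tail [[0.444, -0.301, 0.02], [0.505, -0.301, 0.02], [0.43, -0.277, 0.02]]
```

{"fn": "move_arm", "kwargs": {"targets": [[0,-15.5,-25.8,0],[0,-15.5,-25.8,0],[0,-15.5,-25.8,0],[0,-15.5,-25.8,0],[0,-15.5,-25.8,0],[0,-15.5,-25.8,0],[0,-15.5,-25.8,0],[0,-15.5,-25.8,0],[0,-15.5,-25.8,0],[0,-15.5,-25.8,0],[0,-15.5,-25.8,0],[0,-15.5,-25.8,0]], "jaw": 0.82, "grip_force": 20}}

```text
clock: 1.3
ee_pos: [0.4398, -0.2711, 0.2309]
ee_rot: [[-0.001, 0.365, -0.931], [0.0, -0.931, -0.365], [-1.0, -0.001, 0.0]]
ft_force: [-0.5, -1.2, 0.1]
finger_gap: 0.0702
```

{"fn": "move_arm", "kwargs": {"targets": [[0,-15.5,-25.8,0],[0,-15.5,-25.8,0],[0,-15.5,-25.8,0],[0,-15.5,-25.8,0],[0,-15.5,-25.8,0],[0,-15.5,-25.8,0],[0,-15.5,-25.8,0],[0,-15.5,-25.8,0],[0,-15.5,-25.8,0],[0,-15.5,-25.8,0],[0,-15.5,-25.8,1],[0,0,0,0]]}}

```text
clock: 2.5
ee_pos: [0.6423, -0.0068, 0.2302]
ee_rot: [[-0.001, 0.351, -0.936], [0.001, -0.936, -0.351], [-1.0, -0.001, 0.0]]
ft_force: [-0.7, 0.2, -0.6]
finger_gap: 0.0697
```

```bash
python3 - <<'E'
from bench import manip
import cv2,numpy as np
from h import *
s=manip.get_state(); print({k:s[k].round(4) if hasattr(s[k],'round') else s[k] for k in("clock","q","ee_pos","ee_rot","ft_force","moment","finger_gap")})
for n in("side","top"):
    c=manip.capture(n); np.savez(f"{n}1.npz",**c)
    p=proj(c,[[.6585,.0153,.12]])[0].astype(int)
    a=c["pixels"][max(p[1]-50,0):p[1]+50,p[0]-60:p[0]+60]
    cv2.imwrite(f"pics/{n}1.png",cv2.resize(a,None,fx=6,fy=6,interpolation=2)); print(n,p-[60,50])
E
```

```text
{'clock': 2.5, 'q': array([-5.21820e+00,  1.40717e+01,  7.79508e+01,  6.54000e-02,
        8.80340e+01,  6.42135e+01]), 'ee_pos': array([ 0.6423, -0.0068,  0.2302]), 'ee_rot': array([[-9.000e-04,  3.513e-01, -9.363e-01],
       [ 1.200e-03, -9.363e-01, -3.513e-01],
       [-1.000e+00, -1.500e-03,  4.000e-04]]), 'ft_force': array([-0.7231,  0.19  , -0.5504]), 'moment': array([ 0.0076, -0.0359, -0.0086]), 'finger_gap': 0.069685859557174}
side [216 155]
top [258 124]
```

{"fn": "move_arm", "kwargs": {"targets": [[0,-7.5,-11.5,0],[0,-7.5,-11.5,0.2],[20,0,0,0],[25,0,0,0],[25,0,0,0],[20,0,0,0],[0,0,0,0],[0,0,0,0]]}}

```text
clock: 3.4
ee_pos: [0.6578, 0.0123, 0.1415]
ee_rot: [[-0.001, 0.345, -0.938], [0.0, -0.938, -0.345], [-1.0, -0.0, 0.0]]
ft_force: [-0.1, 0.2, 0.6]
finger_gap: 0.0699
```

```bash
cat > look.py <<'E'
import sys
from bench import manip
import cv2,numpy as np
from h import *
tag=sys.argv[1]; X=[float(v) for v in sys.argv[2:5]] if len(sys.argv)>2 else [.6585,.0153,.12]
s=manip.get_state(); print({k:np.round(s[k],4).tolist() for k in("clock","ee_pos","ee_rot","ft_force","moment","finger_gap")})
out=[]
for n in("side","top"):
    c=manip.capture(n); np.savez(f"{n}{tag}.npz",**c)
    p=proj(c,[X])[0].astype(int); o=np.maximum(p-[33,50],0)
    a=c["pixels"][o[1]:o[1]+100,o[0]:o[0]+66]
    out.append(cv2.resize(a,(396,600),interpolation=2)); print(n,"crop origin",o)
cv2.imwrite(f"pics/l{tag}.png",np.clip(np.hstack(out)*1.4,0,255).astype(np.uint8))
E
python3 look.py 2
```

```text
{'clock': 3.4, 'ee_pos': [0.6578, 0.0123, 0.1415], 'ee_rot': [[-0.0005, 0.3454, -0.9385], [0.0001, -0.9385, -0.3454], [-1.0, -0.0003, 0.0004]], 'ft_force': [-0.129, 0.1758, 0.5632], 'moment': [0.0471, 0.0097, -0.0155], 'finger_gap': 0.0699}
side crop origin [243 155]
top crop origin [285 124]
```

View pics/l2.png

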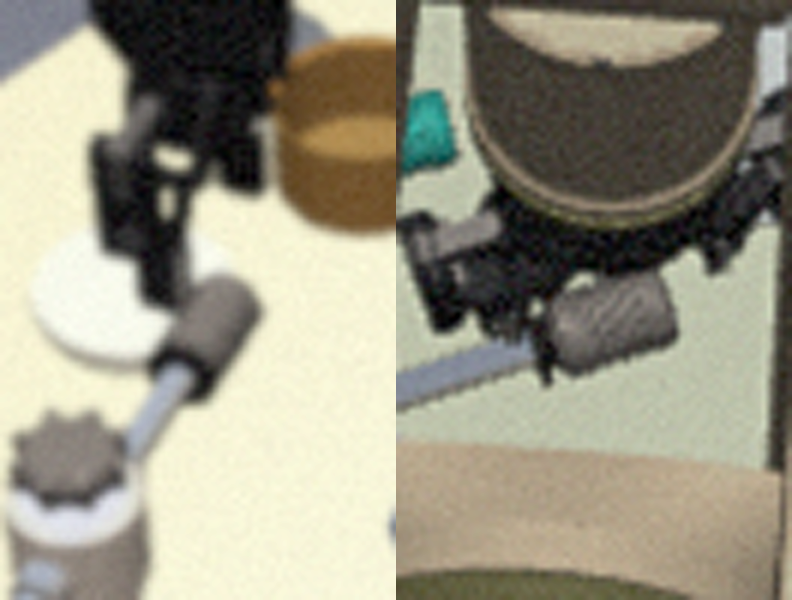

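```bash
python3 - <<'E'
from h import *
P=np.array([.6578,.0123,.1415]); y=np.array([.3454,-.9385,0]); z=np.array([-.9385,-.3454,0])
for n,o in(("side",[243,155]),("top",[285,124])):
    c=load(n+"2.npz")
    for nm,X in(("tcp",P),("turret-side tip",P-y*.035+[0,0,.0077]),("outer tip",P+y*.035+[0,0,.0077])):
        print(n,nm,((proj(c,X)-o)*6).round().tolist(), [((proj(c,X+k*z*.011)-o)*6).round().tolist() for k in(-1,1)])
E
```

```text
side tcp [[204.0, 261.0]] [[[180.0, 254.0]], [[229.0, 267.0]]]
side turret-side tip [[167.0, 301.0]] [[[143.0, 294.0]], [[192.0, 307.0]]]
side outer tip [[238.0, 194.0]] [[[213.0, 188.0]], [[262.0, 200.0]]]
top tcp [[210.0, 289.0]] [[[200.0, 261.0]], [[221.0, 317.0]]]
top turret-side tip [[117.0, 314.0]] [[[107.0, 286.0]], [[128.0, 342.0]]]
top outer tip [[304.0, 251.0]] [[[293.0, 223.0]], [[314.0, 279.0]]]
```

{"fn": "move_arm", "kwargs": {"targets": [[0,-2.6,-1.7,0],[12,0,0,0],[12,0,0,0],[8,0,0,0],[3.5,0,0,0],[0,0,0,0]]}}

```text
clock: 4.1
ee_pos: [0.6575, 0.0151, 0.1043]
ee_rot: [[-0.002, 0.345, -0.938], [0.0, -0.938, -0.345], [-1.0, -0.001, 0.002]]
ft_force: [-0.6, -0.6, 0.5]
finger_gap: 0.0704
```

{"fn": "move_arm", "kwargs": {"targets": [[0,0,0,0],[0,0,0,0],[0,0,0,0],[0,0,0,0]], "jaw": 0.7}}

```text
clock: 4.5
ee_pos: [0.6587, 0.0151, 0.1063]
ee_rot: [[0.001, 0.346, -0.938], [-0.0, -0.938, -0.346], [-1.0, 0.0, -0.001]]
ft_force: [-0.1, 0.3, -0.3]
finger_gap: 0.0597
```

```bash
python3 look.py 3
```

```text
{'clock': 4.5, 'ee_pos': [0.6587, 0.0151, 0.1063], 'ee_rot': [[0.0008, 0.3456, -0.9384], [-0.0, -0.9384, -0.3456], [-1.0, 0.0003, -0.0007]], 'ft_force': [-0.1322, 0.2889, -0.3047], 'moment': [-0.0266, 0.0128, -0.0294], 'finger_gap': 0.0597}
side crop origin [243 155]
top crop origin [285 124]
```

View pics/l3.png

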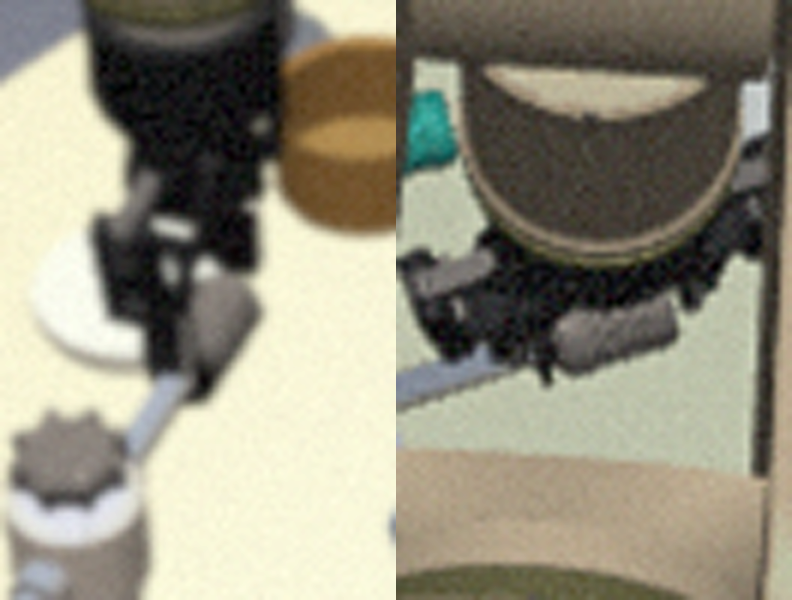

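{"fn": "move_arm", "kwargs": {"targets": [[0.8,0,0,0],[0,-0.4,0,0],[0,-0.4,0,0],[0,0,0,0]], "jaw": 0.67}}

```text
clock: 5.0
ee_pos: [0.658, 0.0159, 0.1049]
ee_rot: [[-0.0, 0.346, -0.938], [0.0, -0.938, -0.346], [-1.0, -0.0, 0.0]]
ft_force: [-0.3, -0.1, 0.3]
finger_gap: 0.0568
```

{"fn": "move_arm", "kwargs": {"targets": [[0,-0.4,0,0],[0,0,0,0]]}}

```text
clock: 5.2
ee_pos: [0.658, 0.0161, 0.105]
ee_rot: [[0.0, 0.346, -0.938], [-0.0, -0.938, -0.346], [-1.0, 0.0, -0.0]]
ft_force: [0.6, -0.5, 0.6]
finger_gap: 0.0572
```

{"fn": "move_arm", "kwargs": {"targets": [[0,-0.5,0,0],[0,0,0,0]]}}

```text
clock: 5.4
ee_pos: [0.658, 0.0162, 0.1051]
ee_rot: [[0.0, 0.345, -0.938], [-0.001, -0.938, -0.345], [-1.0, 0.001, -0.0]]
ft_force: [1.3, -3.8, -0.6]
finger_gap: 0.0574
```

{"fn": "move_arm", "kwargs": {"targets": [[0,-0.5,0,0],[0,0,0,0]]}}

```text
clock: 5.6
ee_pos: [0.658, 0.0164, 0.1052]
ee_rot: [[0.001, 0.345, -0.939], [-0.001, -0.939, -0.345], [-1.0, 0.001, -0.0]]
ft_force: [1.0, -5.3, 0.1]
finger_gap: 0.0573
```

{"fn": "move_arm", "kwargs": {"targets": [[0,-0.5,0,0],[0,0,0,0]]}}

```text
clock: 5.8
ee_pos: [0.658, 0.0165, 0.1053]
ee_rot: [[0.001, 0.345, -0.939], [-0.001, -0.939, -0.345], [-1.0, 0.002, -0.001]]
ft_force: [2.0, -5.6, 0.7]
finger_gap: 0.0572
```

{"fn": "move_arm", "kwargs": {"targets": [[0,-0.5,0,0],[0,-0.5,0,0],[0,0,0,0]]}}

```text
clock: 6.1
ee_pos: [0.6578, 0.0168, 0.1055]
ee_rot: [[0.002, 0.345, -0.939], [-0.002, -0.939, -0.345], [-1.0, 0.003, -0.001]]
ft_force: [2.6, -9.0, -0.0]
finger_gap: 0.0574
```

{"fn": "move_arm", "kwargs": {"targets": [[0,-0.5,0,0],[0,-0.5,0,0],[0,0,0,0]]}}

```text
clock: 6.4
ee_pos: [0.6576, 0.0175, 0.1055]
ee_rot: [[0.002, 0.345, -0.939], [-0.003, -0.939, -0.345], [-1.0, 0.003, -0.001]]
ft_force: [3.9, -9.7, -0.3]
finger_gap: 0.0568
```

{"fn": "move_arm", "kwargs": {"targets": [[0,-0.5,0,0],[0,-0.5,0,0],[0,0,0,0]]}}

```text
clock: 6.7
ee_pos: [0.6573, 0.0183, 0.1056]
ee_rot: [[0.002, 0.345, -0.939], [-0.003, -0.939, -0.345], [-1.0, 0.003, -0.001]]
ft_force: [4.2, -10.9, -0.0]
finger_gap: 0.0575
```

{"fn": "move_arm", "kwargs": {"targets": [[0,-0.4,0,0],[0,0,0,0]]}}

```text
clock: 6.9
ee_pos: [0.6572, 0.0186, 0.1056]
ee_rot: [[0.002, 0.345, -0.939], [-0.003, -0.939, -0.345], [-1.0, 0.003, -0.001]]
ft_force: [3.4, -10.4, -1.0]
finger_gap: 0.0571
```

{"fn": "move_arm", "kwargs": {"targets": [[0,-0.5,0,0],[0,0,0,0],[0,0,0,0]]}}

```text
clock: 7.2
ee_pos: [0.657, 0.019, 0.1056]
ee_rot: [[0.002, 0.344, -0.939], [-0.003, -0.939, -0.344], [-1.0, 0.003, -0.001]]
ft_force: [3.8, -10.6, -1.4]
finger_gap: 0.0572
```

{"fn": "move_arm", "kwargs": {"targets": [[0,0.4,0,0],[0,0.4,0,0],[0,0,0,0]], "jaw": 0.65}}

```text
clock: 7.5
ee_pos: [0.6572, 0.0188, 0.1057]
ee_rot: [[0.002, 0.345, -0.939], [-0.002, -0.939, -0.345], [-1.0, 0.003, -0.001]]
ft_force: [2.3, -7.9, 0.6]
finger_gap: 0.0556
```

{"fn": "move_arm", "kwargs": {"targets": [[0,0.3,0,0],[0,0.3,0,0],[0,0,0,0]], "jaw": 0.635}}

```text
clock: 7.8
ee_pos: [0.6575, 0.0182, 0.1059]
ee_rot: [[0.002, 0.345, -0.939], [-0.002, -0.939, -0.345], [-1.0, 0.003, -0.001]]
ft_force: [1.6, -9.0, 2.6]
finger_gap: 0.054
```

{"fn": "move_arm", "kwargs": {"targets": [[0,0.2,0,0],[0,0,0,0],[0,0,0,0]], "jaw": 0.625}}

```text
clock: 8.1
ee_pos: [0.6576, 0.018, 0.1061]
ee_rot: [[0.002, 0.345, -0.939], [-0.002, -0.939, -0.345], [-1.0, 0.003, -0.001]]
ft_force: [1.5, -9.2, 1.7]
finger_gap: 0.0537
```

{"fn": "move_arm", "kwargs": {"targets": [[0,0.2,0,0],[0,0.2,0,0],[0,0,0,0]], "jaw": 0.615}}

```text
clock: 8.4
ee_pos: [0.6577, 0.0176, 0.1062]
ee_rot: [[0.002, 0.345, -0.939], [-0.002, -0.939, -0.345], [-1.0, 0.003, -0.001]]
ft_force: [0.3, -8.2, 3.4]
finger_gap: 0.0527
```

{"fn": "move_arm", "kwargs": {"targets": [[0,0.2,0,0],[0,0.2,0,0],[0,0,0,0]], "jaw": 0.605}}

```text
clock: 8.7
ee_pos: [0.6579, 0.0172, 0.1063]
ee_rot: [[0.002, 0.345, -0.939], [-0.002, -0.939, -0.345], [-1.0, 0.003, -0.001]]
ft_force: [1.1, -8.8, 4.6]
finger_gap: 0.0521
```

{"fn": "move_arm", "kwargs": {"targets": [[-0.3,0.2,0,0],[-0.2,0.2,0,0],[0,0,0,0]], "jaw": 0.595}}

```text
clock: 9.0
ee_pos: [0.658, 0.0168, 0.1065]
ee_rot: [[0.002, 0.345, -0.939], [-0.002, -0.939, -0.345], [-1.0, 0.003, -0.001]]
ft_force: [2.8, -9.8, 2.6]
finger_gap: 0.0511
```

{"fn": "move_arm", "kwargs": {"targets": [[-0.2,0.2,0,0],[-0.1,0.2,0,0],[0,0,0,0]], "jaw": 0.585}}

```text
clock: 9.3
ee_pos: [0.6581, 0.0164, 0.1067]
ee_rot: [[0.002, 0.345, -0.939], [-0.002, -0.939, -0.345], [-1.0, 0.003, -0.001]]
ft_force: [2.5, -8.3, 1.5]
finger_gap: 0.05
```

{"fn": "move_arm", "kwargs": {"targets": [[-0.1,0.2,0,0],[0,0,0,0],[0,0,0,0]], "jaw": 0.578}}

```text
clock: 9.6
ee_pos: [0.6582, 0.0162, 0.1068]
ee_rot: [[0.002, 0.345, -0.939], [-0.002, -0.939, -0.345], [-1.0, 0.003, -0.001]]
ft_force: [2.6, -9.0, 2.5]
finger_gap: 0.0492
```

{"fn": "move_arm", "kwargs": {"targets": [[0,0.1,0,0],[0,0,0,0],[0,0,0,0]], "jaw": 0.572}}

```text
clock: 9.9
ee_pos: [0.6582, 0.0161, 0.1069]
ee_rot: [[0.002, 0.345, -0.939], [-0.002, -0.939, -0.345], [-1.0, 0.003, -0.001]]
ft_force: [2.5, -9.3, 1.5]
finger_gap: 0.0493
```

{"fn": "move_arm", "kwargs": {"targets": [[0,0,0,0],[0,0,0,0]]}}

```text
clock: 10.1
ee_pos: [0.6582, 0.0161, 0.1069]
ee_rot: [[0.002, 0.345, -0.939], [-0.002, -0.939, -0.345], [-1.0, 0.003, -0.001]]
ft_force: [1.9, -9.5, 2.3]
finger_gap: 0.049
```

{"fn": "move_arm", "kwargs": {"targets": [[0,0.1,0,0],[0,0,0,0]], "jaw": 0.565}}

```text
clock: 10.3
ee_pos: [0.6583, 0.0161, 0.1069]
ee_rot: [[0.002, 0.345, -0.939], [-0.002, -0.939, -0.345], [-1.0, 0.003, -0.001]]
ft_force: [2.0, -9.7, 1.8]
finger_gap: 0.0489
```

{"fn": "move_arm", "kwargs": {"targets": [[0,0,0,0]]}}

```text
clock: 10.4
ee_pos: [0.6583, 0.0161, 0.1069]
ee_rot: [[0.002, 0.345, -0.939], [-0.002, -0.939, -0.345], [-1.0, 0.003, -0.001]]
ft_force: [1.9, -8.2, 2.4]
finger_gap: 0.0488
```

```bash
python3 look.py 4
```

```text
{'clock': 10.4, 'ee_pos': [0.6583, 0.0161, 0.1069], 'ee_rot': [[0.0022, 0.3448, -0.9387], [-0.0024, -0.9387, -0.3448], [-1.0, 0.003, -0.0012]], 'ft_force': [1.9156, -8.2393, 2.4095], 'moment': [-1.4858, -0.2517, 0.0098], 'finger_gap': 0.0488}
side crop origin [243 155]
top crop origin [285 124]
```

View pics/l4.png

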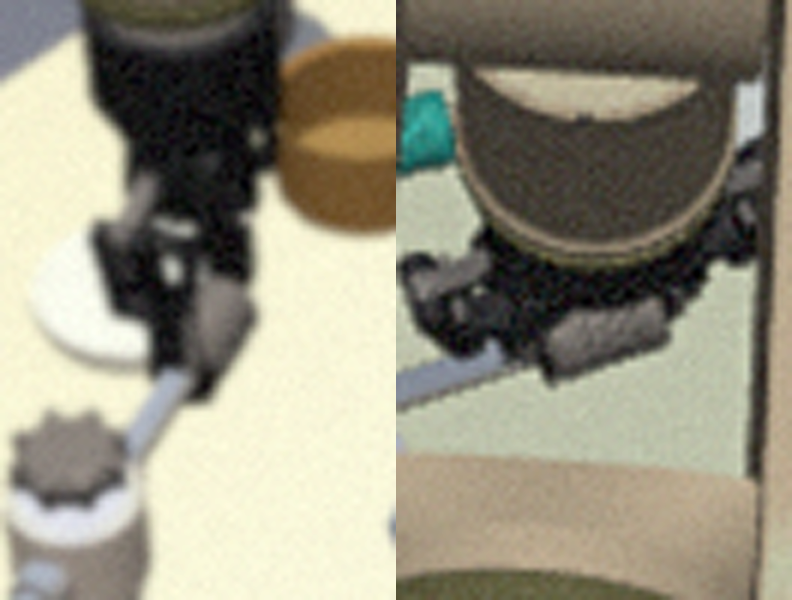

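{"fn": "move_arm", "kwargs": {"targets": [[0,0.7,0,0],[0,0.7,0,0],[0,0.7,0,0],[0,0,0,0]]}}

```text
clock: 10.9
ee_pos: [0.6585, 0.0158, 0.1068]
ee_rot: [[0.001, 0.345, -0.938], [-0.0, -0.938, -0.345], [-1.0, 0.0, -0.001]]
ft_force: [-0.2, -3.8, 5.0]
finger_gap: 0.049
```

{"fn": "move_arm", "kwargs": {"targets": [[0,0.8,0,0],[0,0.8,0,0],[0,0.8,0,0],[0,0,0,0]]}}

```text
clock: 11.3
ee_pos: [0.6592, 0.014, 0.1068]
ee_rot: [[0.001, 0.346, -0.938], [0.0, -0.938, -0.346], [-1.0, -0.0, -0.001]]
ft_force: [-1.5, -1.8, 5.7]
finger_gap: 0.0491
```

{"fn": "move_arm", "kwargs": {"targets": [[-0.3,0.8,0,0],[-0.3,0.8,0,0],[0,0.8,0,0],[0,0,0,0]]}}

```text
clock: 11.7
ee_pos: [0.6597, 0.012, 0.1067]
ee_rot: [[0.0, 0.346, -0.938], [0.001, -0.938, -0.346], [-1.0, -0.001, -0.0]]
ft_force: [-0.5, 0.0, 5.6]
finger_gap: 0.0492
```

{"fn": "move_arm", "kwargs": {"targets": [[-0.2,1,0,0],[0,1,0,0],[0,1,0,0],[0,0,0,0]]}}

```text
clock: 12.1
ee_pos: [0.6606, 0.0099, 0.1067]
ee_rot: [[-0.001, 0.346, -0.938], [0.002, -0.938, -0.346], [-1.0, -0.002, -0.0]]
ft_force: [-2.0, 4.4, 5.1]
finger_gap: 0.0489
```

{"fn": "move_arm", "kwargs": {"targets": [[-0.4,1,0,0],[-0.4,1,0,0],[0,1,0,0],[0,1,0,0]]}}

```text
clock: 12.5
ee_pos: [0.662, 0.005, 0.1071]
ee_rot: [[-0.0, 0.346, -0.938], [0.0, -0.938, -0.346], [-1.0, -0.0, 0.0]]
ft_force: [-0.2, 4.0, 1.3]
finger_gap: 0.049
```

{"fn": "move_arm", "kwargs": {"targets": [[0,1,0,0],[0,1,0,0],[0,1,0,0],[0,1,0,0]]}}

```text
clock: 12.9
ee_pos: [0.6635, 0.0005, 0.1073]
ee_rot: [[-0.0, 0.345, -0.939], [-0.001, -0.939, -0.345], [-1.0, 0.0, 0.0]]
ft_force: [-0.2, 0.0, -2.0]
finger_gap: 0.0492
```

```bash
python3 look.py 5
```

```text
{'clock': 12.9, 'ee_pos': [0.6635, 0.0005, 0.1073], 'ee_rot': [[-0.0002, 0.3452, -0.9385], [-0.0005, -0.9385, -0.3452], [-1.0, 0.0004, 0.0003]], 'ft_force': [-0.2452, 0.033, -2.0009], 'moment': [0.029, -0.0517, -0.0103], 'finger_gap': 0.0492}
side crop origin [243 155]
top crop origin [285 124]
```

View pics/l5.png

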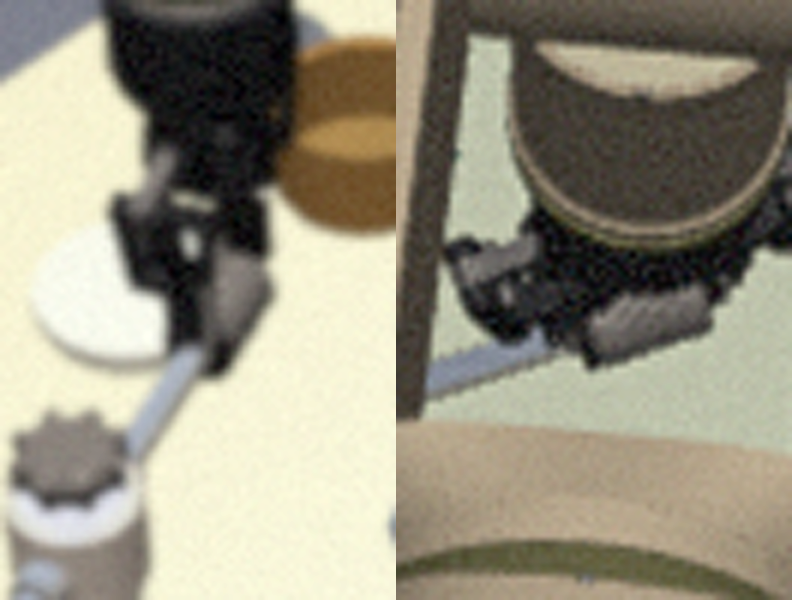

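{"fn": "move_arm", "kwargs": {"targets": [[0,1.5,0,0],[0,1.5,0,0],[0,1.5,0,0],[0,1.5,0,0]]}}

```text
clock: 13.4
ee_pos: [0.6656, -0.0047, 0.1074]
ee_rot: [[-0.0, 0.346, -0.938], [-0.0, -0.938, -0.346], [-1.0, -0.0, 0.0]]
ft_force: [0.3, 0.4, -0.1]
finger_gap: 0.0491
```

{"fn": "move_arm", "kwargs": {"targets": [[0,1.5,0,0],[0,1.5,0,0],[0,1.5,0,0],[0,1.5,0,0],[0,1.5,0,0],[0,1.5,0,0]]}}

```text
clock: 14.0
ee_pos: [0.6688, -0.0131, 0.1075]
ee_rot: [[0.0, 0.346, -0.938], [0.0, -0.938, -0.346], [-1.0, -0.0, -0.0]]
ft_force: [0.5, -0.2, -0.9]
finger_gap: 0.0489
```

{"fn": "move_arm", "kwargs": {"targets": [[0,2,0,0],[0,2,0,0],[0,2,0,0],[0,2,0,0],[0,2,0,0],[0,2,0,0],[0,2,0,0],[0,2,0,0],[0,2,0,0],[0,2,0,0],[0,2,0,0],[0,2,0,0]]}}

```text
clock: 15.2
ee_pos: [0.6771, -0.0356, 0.1075]
ee_rot: [[0.0, 0.346, -0.938], [-0.0, -0.938, -0.346], [-1.0, 0.0, -0.0]]
ft_force: [1.0, -0.3, -1.3]
finger_gap: 0.0493
```

```bash
python3 look.py 6
```

```text
{'clock': 15.2, 'ee_pos': [0.6771, -0.0356, 0.1075], 'ee_rot': [[0.0, 0.3456, -0.9384], [-0.0, -0.9384, -0.3456], [-1.0, 0.0, -0.0]], 'ft_force': [0.9602, -0.2683, -1.2756], 'moment': [0.0498, -0.0069, -0.0225], 'finger_gap': 0.0493}
side crop origin [243 155]
top crop origin [285 124]
```

View pics/l6.png

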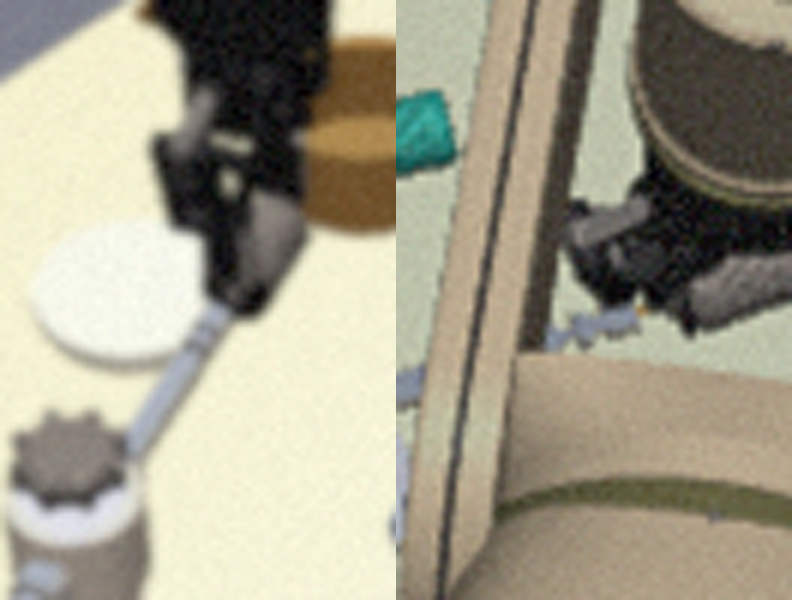

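{"fn": "move_arm", "kwargs": {"targets": [[0,3,0,0],[0,4,0,0],[0,5,0,0],[0,5,0,0],[0,4.5,5,0],[0,4.5,10,0],[0,4.5,15,0],[0,4.5,18,0],[0,4.5,20,0],[0,4.5,20,0],[0,4.5,20,0],[0,4.5,20,0]]}}

```text
clock: 16.5
ee_pos: [0.5738, -0.1302, 0.1075]
ee_rot: [[-0.0, 0.345, -0.938], [-0.0, -0.938, -0.345], [-1.0, 0.0, 0.0]]
ft_force: [-0.2, 0.3, -0.5]
finger_gap: 0.0487
```

{"fn": "move_arm", "kwargs": {"targets": [[0,4,20,0],[0,4,20,0],[0,4,20,0],[0,4,20,0],[0,1,16,0],[0,0,12,0],[0,0,8,0],[0,0,0,0],[0,0,0,0]]}}

```text
clock: 17.4
ee_pos: [0.4725, -0.1855, 0.1077]
ee_rot: [[0.001, 0.345, -0.938], [-0.0, -0.938, -0.345], [-1.0, 0.0, -0.001]]
ft_force: [0.9, 0.3, -0.4]
finger_gap: 0.0492
```

```bash
python3 look.py 7 .47 -.185 .1
```

```text
{'clock': 17.4, 'ee_pos': [0.4725, -0.1855, 0.1077], 'ee_rot': [[0.0007, 0.3454, -0.9385], [-0.0001, -0.9385, -0.3454], [-1.0, 0.0003, -0.0006]], 'ft_force': [0.9243, 0.3268, -0.3747], 'moment': [-0.0116, -0.0277, 0.0221], 'finger_gap': 0.0492}
side crop origin [352 153]
top crop origin [377 212]
```

View pics/l7.png

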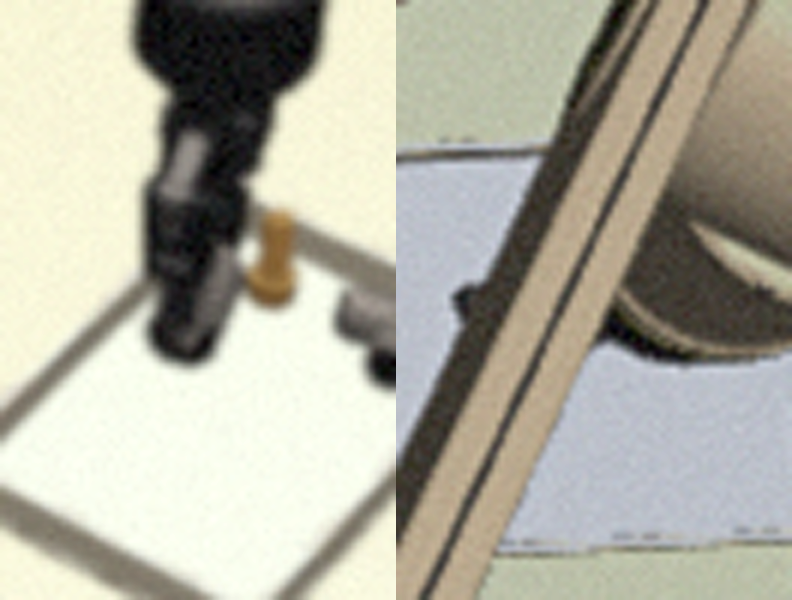

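{"fn": "move_arm", "kwargs": {"targets": [[5,0,0,0],[10,0,0,0],[12,0,0,0],[12,0,0,0],[12,0,0,0],[10,0,0,0],[7,0,0,0],[4,0,0,0],[2,0,0,0],[0,0,0,0],[0,0,0,0]]}}

```text
clock: 18.6
ee_pos: [0.4726, -0.1857, 0.034]
ee_rot: [[0.001, 0.346, -0.938], [-0.0, -0.938, -0.346], [-1.0, 0.001, -0.001]]
ft_force: [-0.1, 0.1, -0.8]
finger_gap: 0.0489
```

{"fn": "move_arm", "kwargs": {"targets": [[1,0,0,0],[1,0,0,0],[1,0,0,0],[0,0,0,0]]}}

```text
clock: 19.0
ee_pos: [0.4721, -0.1854, 0.0304]
ee_rot: [[-0.0, 0.346, -0.938], [0.0, -0.938, -0.346], [-1.0, -0.0, 0.0]]
ft_force: [0.7, 0.9, -1.7]
finger_gap: 0.0493
```

{"fn": "move_arm", "kwargs": {"targets": [[0.7,0,0,0],[0.7,0,0,0],[0,0,0,0]]}}

```text
clock: 19.3
ee_pos: [0.4723, -0.1855, 0.0291]
ee_rot: [[0.0, 0.346, -0.938], [-0.0, -0.938, -0.346], [-1.0, 0.0, -0.0]]
ft_force: [0.2, 0.5, -0.1]
finger_gap: 0.049
```

{"fn": "move_arm", "kwargs": {"targets": [[0.6,0,0,0],[0.5,0,0,0],[0,0,0,0]]}}

```text
clock: 19.6
ee_pos: [0.4726, -0.1855, 0.0286]
ee_rot: [[0.001, 0.346, -0.938], [-0.0, -0.938, -0.346], [-1.0, 0.0, -0.0]]
ft_force: [-1.8, 1.4, 6.4]
finger_gap: 0.0491
```

```bash
python3 look.py 8 .47 -.185 .02
```

```text
{'clock': 19.6, 'ee_pos': [0.4726, -0.1855, 0.0286], 'ee_rot': [[0.0005, 0.3456, -0.9384], [-0.0001, -0.9384, -0.3456], [-1.0, 0.0003, -0.0005]], 'ft_force': [-1.8022, 1.3774, 6.3545], 'moment': [0.198, 0.3275, -0.0556], 'finger_gap': 0.0491}
side crop origin [349 176]
top crop origin [370 217]
```

View pics/l8.png

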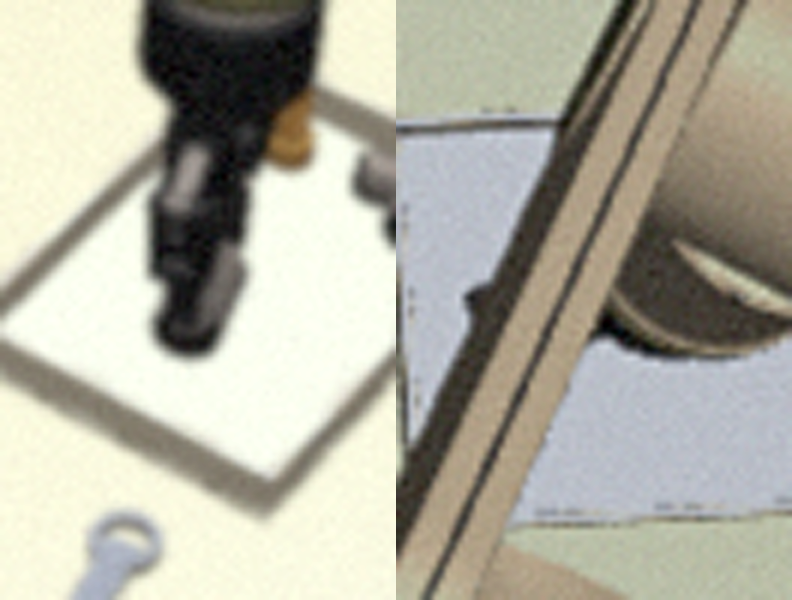

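{"fn": "move_arm", "kwargs": {"targets": [[-0.4,0,0,0],[-0.3,0,0,0],[0,0,0,0]]}}

```text
clock: 20.0
ee_pos: [0.4724, -0.1855, 0.0288]
ee_rot: [[0.0, 0.346, -0.938], [-0.0, -0.938, -0.346], [-1.0, 0.0, -0.0]]
ft_force: [-0.0, 1.4, 2.3]
finger_gap: 0.0489
```

{"fn": "move_arm", "kwargs": {"targets": [[0,0,0,0],[0,0,0,0]], "jaw": 0.6}}

```text
clock: 20.2
ee_pos: [0.4722, -0.1855, 0.0286]
ee_rot: [[0.0, 0.346, -0.938], [-0.0, -0.938, -0.346], [-1.0, 0.0, -0.0]]
ft_force: [-0.1, -0.2, 0.8]
finger_gap: 0.051
```

{"fn": "move_arm", "kwargs": {"targets": [[0,0,0,0],[0,0,0,0]], "jaw": 0.63}}

```text
clock: 20.4
ee_pos: [0.472, -0.1854, 0.0284]
ee_rot: [[-0.001, 0.346, -0.938], [0.0, -0.938, -0.346], [-1.0, -0.0, 0.0]]
ft_force: [-1.2, -0.3, 0.3]
finger_gap: 0.0539
```

{"fn": "move_arm", "kwargs": {"targets": [[0,0,0,0],[0,0,0,0],[0,0,0,0]], "jaw": 0.66}}

```text
clock: 20.7
ee_pos: [0.4722, -0.1855, 0.0287]
ee_rot: [[0.0, 0.346, -0.938], [0.0, -0.938, -0.346], [-1.0, -0.0, -0.0]]
ft_force: [0.5, -0.3, -0.5]
finger_gap: 0.0563
```

{"fn": "move_arm", "kwargs": {"targets": [[0,0,0,0],[0,0,0,0],[0,0,0,0]], "jaw": 0.74}}

```text
clock: 21.0
ee_pos: [0.4723, -0.1855, 0.0287]
ee_rot: [[0.0, 0.346, -0.938], [-0.0, -0.938, -0.346], [-1.0, 0.0, -0.0]]
ft_force: [-0.0, 0.2, 0.0]
finger_gap: 0.0633
```

```bash
python3 look.py 9 .47 -.185 .02
```

```text
{'clock': 21.0, 'ee_pos': [0.4723, -0.1855, 0.0287], 'ee_rot': [[0.0001, 0.3456, -0.9384], [-0.0001, -0.9384, -0.3456], [-1.0, 0.0001, -0.0]], 'ft_force': [-0.0183, 0.2032, 0.0391], 'moment': [-0.0047, 0.0261, 0.0503], 'finger_gap': 0.0633}
side crop origin [349 176]
top crop origin [370 217]
```

View pics/l9.png

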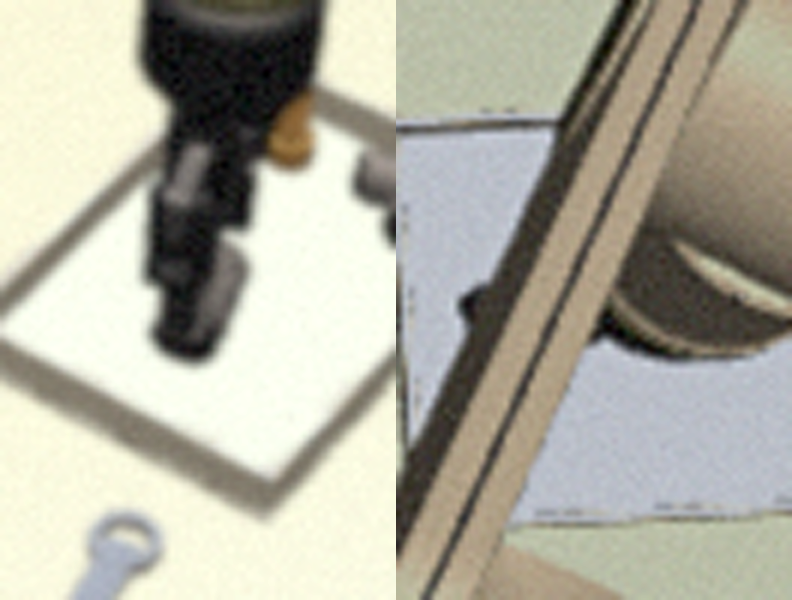

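{"fn": "move_arm", "kwargs": {"targets": [[-2,0,0,0],[-4,0,0,0],[-8,0,0,0],[-15,0,0,0],[-20,0,0,0],[-25,0,0,0],[-25,0,0,0],[-25,0,0,0],[-15,0,0,0],[0,0,0,0]]}}

```text
clock: 22.1
ee_pos: [0.4739, -0.1863, 0.1708]
ee_rot: [[0.005, 0.346, -0.938], [-0.002, -0.938, -0.346], [-1.0, 0.004, -0.004]]
ft_force: [1.3, -0.1, 0.4]
finger_gap: 0.0635
```

{"fn": "move_arm", "kwargs": {"targets": [[0,10,5,0],[0,20,10,0],[0,30,10,0],[0,30,10,0],[0,30,10,0],[0,30,10,0],[0,30,10,0],[0,20,10,0],[0,15,10,0],[0,0,0,0]]}}

```text
clock: 23.1
ee_pos: [0.4649, -0.4185, 0.1657]
ee_rot: [[-0.002, 0.343, -0.939], [0.001, -0.939, -0.343], [-1.0, -0.002, 0.002]]
ft_force: [-0.1, 0.1, -0.4]
finger_gap: 0.0631
```

```bash
python3 - <<'E'
from bench import manip
import cv2,numpy as np
from h import *
for n in("side","top"):
    c=manip.capture(n); np.savez(f"{n}A.npz",**c); cv2.imwrite(f"pics/{n}A.png",c["pixels"])
s=manip.get_state(); print(s["clock"],s["ee_pos"],s["ft_force"])
a=load("topA.npz")["pixels"][225:315,360:480]; cv2.imwrite("pics/topAc.png",cv2.resize(a,None,fx=6,fy=6,interpolation=2))
E
```

```text
23.2 [ 0.46597936 -0.41633638  0.16633499] [ 0.43006343  0.5081905  -0.09529064]
```

View pics/sideA.png

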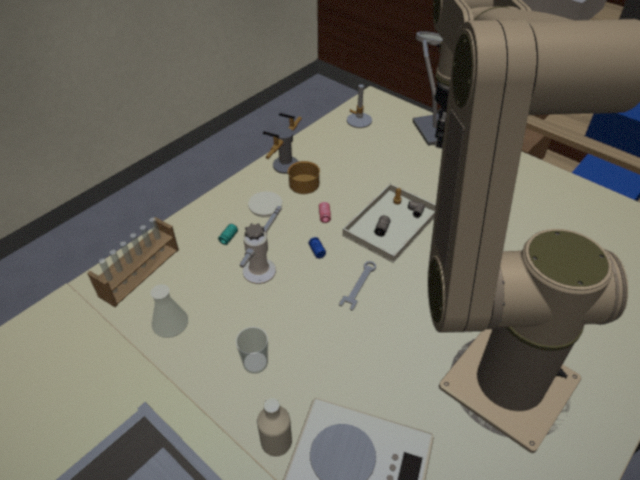

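View pics/topA.png

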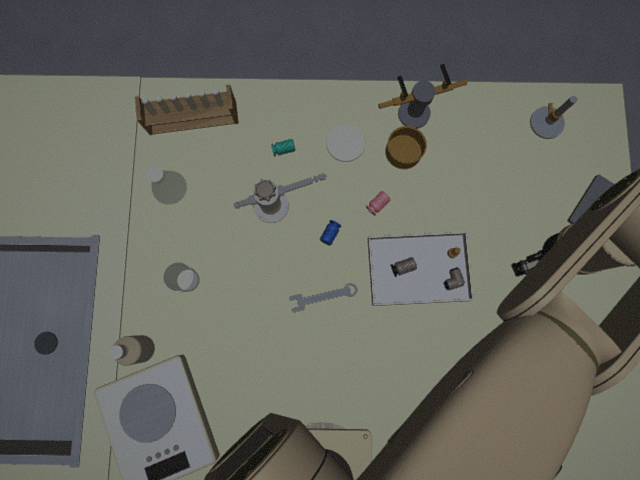

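The stop end lies on its side in the tray at top px (404,267) and side px (383,226), in the free part. The stem is bare. I'll check that it is at rest and the others are unmoved.

{"fn": "move_arm", "kwargs": {"targets": [[0,0,0,0],[0,0,0,0],[0,0,0,0],[0,0,0,0],[0,0,0,0]]}}

```text
clock: 23.7
ee_pos: [0.467, -0.4164, 0.1679]
ee_rot: [[0.0, 0.346, -0.938], [-0.0, -0.938, -0.346], [-1.0, 0.0, -0.0]]
ft_force: [0.8, 0.2, -0.6]
finger_gap: 0.0632
```

```bash
python3 - <<'E'
from bench import manip
from h import *
b=manip.capture("top"); a=load("topA.npz"); z=load("top0.npz")
for nm,p in(("still",a),("vs start",z)):
    d=cv2.GaussianBlur(cv2.absdiff(b["pixels"],p["pixels"]),(5,5),0).max(2)>18
    n,l,st,ce=cv2.connectedComponentsWithStats(d[:310,:500].astype(np.uint8)); print(nm,[(s[:5].tolist()) for s in st[1:] if s[4]>4])
print("stop end",onz(b,[[404,267]],.02), manip.get_state()["clock"])
manip.finish_job()
E
```

```text
still [[496, 304, 4, 6, 14]]
vs start [[305, 167, 28, 22, 415], [390, 256, 28, 22, 395], [496, 302, 4, 8, 22]]
stop end [[ 0.47058099 -0.18576533  0.02      ]] 23.75
the job is handed in; nothing more can be done
```

The stop end is off the stem and lying on its side in the free part of the white tray, at about (0.471, −0.186). I handed the job in at 23.75 s.

- **Easing on:** I pushed the stop end about 2.4 mm or a little more towards the turret, with a force of at most about 11.7 N.
- **Pinching:** I closed the jaws by position, keeping the push on, until the opening stopped shrinking at about 49 mm. The ring did not jam at 0.6 mm.
- **Drawing off:** I drew it straight off with the ring held in. The sideways drag was at most about 5 N. The vertical force on the stem reached 5.7 N until I raised the tool slightly.
- **Laying down:** The stop end touched the tray floor with about 6.4 N. I backed off, opened the jaws slowly and lifted clear.

**Last checks:** The top pictures show the stop end at rest. Compared with the start, only the stem end and the place in the tray where it now lies have changed, apart from a small patch where the arm is. No other object shows a change in the part of the top picture compared.

**Not fully certain:** There is no direct reading of the pinch force. From how far the jaws fell short of their command I estimate about 14 N. The jaw reading of 49 mm with the ring in was about 1 mm below the expected 50 mm.

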